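Tighten the pump's deep-set nut with the long socket key

TASK

The nut at the bottom of the vacuum pump's deep bore has come slack. Lift the long socket key out of its holder, lower it into the bore until its socket is fully seated over the nut, and turn it clockwise (seen from above) until the nut comes up against its stop. Leave the key standing upright on the nut, let go, ready for the torque check, and do not disturb the other things on the worktop.

Things in the scene. Friction and masses are not known exactly. Their poses are not given: they have to be found in the camera images.
- pump: Small bench vacuum pump, fixed: upright ribbed aluminium cylinder, diameter 112 mm (rim 120), top 110 mm above the worktop, six screw heads 4 mm proud on its rim; grey base plate; grey motor behind, up to 104 mm high, ending 171 mm from the bore axis; brass nipples either side, ends 88 mm from the axis. Origin: on the bore axis at worktop level; z up, x towards the motor.
- bore_mouth (a point): Centre of the bore's mouth, level with the pump's top face, 110 mm above the worktop; axes as the pump's. The bore runs straight down the cylinder's axis: diameter 51 mm, widened by a 45 degree funnel to 68 mm at the top; its floor is 24 mm above the worktop.
- nut_hex (a point): On the nut's axis at the top edge of its hexagon, 38 mm above the worktop; turns with the nut, z up, x square to one flat (flats face 0, 60, 120.. degrees). Dark steel nut, 30 mm across flats, hexagon 10 mm high, on a washer whose top is 28 mm above the worktop. Above the hexagon a round bevel, 4 mm high, diameter 30 to 24 mm, and a stud of diameter 14 mm up to 45 mm above the worktop.
- pump_nut (a joint): Turn of the nut in rad; grows as it turns clockwise seen from above (tightening). Range 0 to 2.0, where 2.0 is the hard stop (tight); it starts 0.7 to 1.0 rad short of it. It does not move up or down. It turns stiffly, at a steady 0.25 N m, and stays where it is left.
- socket_key: Loose steel key, 150 mm long, about 0.35 kg, upright in its holder. Origin: centre of its lower end; z along the key to its head. Below, a six-sided tube socket 36 mm long, 39 mm across flats and 45.5 across corners; cavity 32.2 mm across flats, 24 mm deep, open below; x square to one flat (flats face 0, 60, 120.. degrees). Then a cone to 48 mm, and a shank of diameter 17 mm to 108 mm.
- key_head (a point): Middle of the key's head, 130 mm above its lower end; axes as the key's. The head is a flat bar from 108 to 150 mm, 44 mm along x, 14 mm thick along y: grip it across the 14 mm, from above. It is 142 mm above the worktop in the holder, 158 mm when the key is fully seated on the nut.
- key_socket (a point): Centre of the socket's lower rim, same point and axes as the key's origin. It goes over the nut when its flats are within about 7 degrees of the nut's; else it rides on the hexagon's top edge and drops 10 mm when turned into line. Fully seated it rests on the washer, 28 mm above the worktop. Up to 15 degrees of play before the nut follows. Let go in the bore, the key stays up and can be regripped.
- key_holder: Grey block, 96 x 96 mm and 52 mm high, fixed to the worktop; a square pocket, 53 x 53 mm, 40 mm deep, in its middle holds the key's socket end (the key's lower end stands 12 mm above the worktop). Origin: centre of its underside.
- wash_bottle: White plastic wash bottle with red cap and bent jet, 70 x 111 x 222 mm, loose, standing. Origin: centre of its underside's extents. Leave alone.
- marker: White marker pen with black cap, 18 x 135 x 20 mm, loose, lying in front of the pump; origin under its middle, long along y. Leave alone.
- petri: Petri dish, diameter 60 mm, 15 mm high, loose; origin centre of its underside. Leave alone.
- timer: Small white bench timer, 58 x 64 x 19 mm, loose; origin centre of its underside. Leave alone.
Things that resemble listed ones, but are neither listed nor needed, are in the scene too. What is meant by the socket_key is not black, turquoise or yellow, and is the smaller of those in its own colour.

How it is judged:
By the outcome, as a careful person would: the job done as asked, in the order asked, and still so for the second after the job is handed in, with the robot touching nothing.
It also fails if it takes over 45 s, if anything falls off the work surface, if the arm or the gripper's body presses on something with over 40 N, if the wrist force passes 120 N, or if a joint passes its speed limit or range.

ROBOT

A 7-joint arm with a two-finger parallel gripper is mounted at the origin on a cart in front of the work surface, level with it; the furniture and walls round the work are solid. World frame = base frame: x ahead of the robot, y to its left, z up, the work surface at z = 0. Lengths are in m, angles in rad, forces in N, time in s.
With the tool pointing down it reaches from about 0.4 to 0.85 m from the base axis. Payload 10.4 kg.
Tool frame: the origin (TCP) lies at the very end of the fingers, on their centre line; the grasp point (between the pads) lies manip.hold_point_z behind it (manip.hold_point_z is the distance from the TCP to the grasp point, in m); z points along the fingers, y is the direction in which the jaws open and shut (so a half turn about z gives the same grasp; the last joint's range is limited). The gripper opens to 85 mm and grips with 20 to 120 N. Pads are 22 mm wide; open, the fingers measure 114 mm over their backs; the gripper's body (76 mm by 85 mm) begins 54 mm behind the grasp point. The pads swing forward as they close: fully open they stand 13 mm farther back than shut.
Start: joints at [1.274, 0.332, -0.065, 1.46, 0.022, 1.35, -0.088], TCP at [0.169, -0.602, 0.192] pointing down, gripper open.
Joint ranges: [-2.6, 2.6], [-0.5, 2.12], [-1.47, 1.34], [0.16, 2.42], [-1.27, 4.41], [0.06, 2.06], [-2.6, 2.6]. Speed limits (rad/s): [2.22, 2.22, 2.79, 2.79, 3.14, 3.14, 3.14].

INTERFACE

Orientations are given as a unit quaternion [x, y, z, w].
In Python, from workcell import manip gives the robot as it stands.
- The arm moves only by the tool jog_arm, never from a script. Its arguments are lists of equal length, an entry for each row: "translation": the shift along the world's x, y, z in mm, a list of three; "turn": the turn about the world's z in degrees. In form: {"translation": [[x, y, z], ...], "turn": [turn, ...]}. A call has 1 to 12 rows; each row is the pose to reach, as a shift and turn from the pose measured when the call began; what a row does not reach only later rows make up. A row lasts 1/12 s, in which the tool goes at most 41.7 mm and 7.16 degrees, less where a joint would pass 70% of its speed; a pose out of reach is approached as far as the arm can. A call with a gripper value outside its range is refused whole. "grip" is the finger opening in mm, from 0 to 85.4, set as the call begins (left out, the last holds). The fingers move at their own pace and stop on an object; "grip_force" is the grip in N (left out, the last holds). Time passes only in rows, so rows that repeat a pose let the fingers close. It gives the time, the measured TCP pose, the force and the opening at its end, in the units of the state.
- manip.get_obs(): the state, without advancing time (a new reading comes with each control period).
- manip.camera(name): name is "scene" or "top" or "wrist"; returns a dict with "frame" (420x560x3 uint8, red, green, blue), "mtx" (3x3 intrinsics, pixels), "pose" (4x4, takes a point from camera to world coordinates). Camera axes: x right, y down, z forward; pixel columns grow to the right and rows downward; lengths in m; the calibration is good to about 2 mm. A picture is of the moment at which its call begins. There is no depth.
- manip.hand_in(): hands the job in, once; it reports no verdict.
Trained networks look in a picture, given as the dict that the camera call returned (one of the last four; its "shot" number tells which), for a name from the list of things; names that differ only in an ending like _2 or _b are one class to them, and where a whole thing is asked for, a point or a joint stands for the part that bears it (a point fixed in the world has none). Each returns a list of dicts, best first, with "confidence" (0 to 1); they miss things now and then, are a little off and sometimes report something else, mostly with a low value. They report only what shows in the picture. A call takes as long as a camera call. They do not tell look-alikes from the thing itself.
- manip.outline_of(picture, label): "mask" (420x560 bool, what is visible of it) and "extent" ([left, top, right, bottom] in pixels, round what is visible of it).
- manip.pinpoint(picture, label): "at" ([column, row] in pixels: a listed point, or the origin of a listed thing).
The state is a dict: "clock": time; "joint_pos": joint angles; "joint_velocities": joint speeds; "tau": joint torques, N m; "position": TCP position; "ee_rot": TCP orientation; "ft_force": force on the tool from outside, world axes, zero at the start; "torque": the same for the moment, N m; "grip_width": opening from 0.0 (shut) to 1.0 (fully open).
Only numpy, scipy, OpenCV 4.12 (cv2) and the standard library are available. Lean on these libraries where they do the work, as an engineer would, in place of code of your own. Each camera call takes 0.05 s, during which the arm holds its last target. There are 200 camera calls.

## Working session

There is one attempt and no reset: what is moved stays moved. The work goes in short steps, Python scripts to look and compute and a tool call to move; the robot and the scene stay as the last step left them, time stands still between calls to the robot, and variables do not carry over. Pictures are saved under pics/ and viewed, about 8 in all and at most 12, crops included, and the job is handed in when it is done.

Besides the shell and the picture viewer there is one more tool, called as a command line: name --pt "numbers of a row" for each row, then --argument value for the rest. jog_arm: Moves the arm, as the interface text tells. Its arguments: {"type":"object","properties":{"translation":{"type":"array"},"turn":{"type":"array"},"grip":{"type":"number"},"grip_force":{"type":"number"}},"required":["translation","turn"]}

```bash
mkdir -p pics
cat > h.py <<'E'
import numpy as np, cv2
from workcell import manip
def shot(n,f=None):
    p=manip.camera(n)
    if f: cv2.imwrite('pics/'+f,p['frame'][:,:,::-1])
    return p
def ray(p,px,z):
    K=np.array(p['mtx']);T=np.array(p['pose'])
    d=T[:3,:3]@np.linalg.solve(K,[px[0],px[1],1.]);o=T[:3,3]
    return o+d*(z-o[2])/d[2]
def proj(p,X):
    K=np.array(p['mtx']);T=np.array(p['pose'])
    c=T[:3,:3].T@(np.array(X)-T[:3,3]);u=K@c;return u[:2]/u[2]
E
python3 - <<'E'
from h import *
print(manip.hold_point_z); o=manip.get_obs(); print(o)
Z=dict(socket_key=.012,key_head=.142,bore_mouth=.11,key_holder=0,nut_hex=.038,wash_bottle=0,marker=0,petri=0,timer=0,pump=0)
ims=[]
for n in('scene','top'):
    p=shot(n); ims.append(p['frame'][:,:,::-1]); print(n,np.round(p['pose'],3).tolist())
    for l in Z:
        for r in manip.pinpoint(p,l)[:5]: print(l,np.round(r['at']),round(r['confidence'],2),np.round(ray(p,r['at'],Z[l]),3))
cv2.imwrite('pics/a.png',ims[0]); cv2.imwrite('pics/b.png',ims[1])
E
```

```text
0.0187
{'clock': 0.0, 'joint_pos': array([ 1.274384  ,  0.33287783, -0.06468077,  1.46093323,  0.02158769,
        1.34986282, -0.08848844]), 'joint_velocities': array([ 0.00060981,  0.00169391,  0.00023299,  0.00223297, -0.00070862,
        0.00143936,  0.00159727]), 'tau': array([-4.53700004e-04, -6.25431991e+01,  4.91280737e-02, -3.91612780e+01,
        1.63630379e-02,  9.66523105e-03, -1.58382414e-05]), 'position': array([ 0.1688769 , -0.60132145,  0.19091604]), 'ee_rot': array([ 9.90641958e-01,  1.36484542e-01, -1.22648087e-04, -6.82284713e-04]), 'ft_force': array([-0.09683246,  0.39496084, -0.87857458]), 'torque': array([-0.01328366, -0.03396273,  0.00855745]), 'grip_width': 0.9973262143789641}
scene [[-0.674, -0.498, 0.546, -0.112], [-0.739, 0.47, -0.484, 0.428], [-0.016, -0.729, -0.684, 0.912], [0.0, 0.0, 0.0, 1.0]]
socket_key [368. 249.] 0.68 [ 0.336 -0.265  0.012]
socket_key [384. 201.] 0.68 [ 0.413 -0.424  0.012]
socket_key [309. 198.] 0.67 [ 0.558 -0.288  0.012]
socket_key [345. 209.] 0.59 [ 0.465 -0.327  0.012]
key_head [394. 163.] 0.96 [ 0.408 -0.428  0.142]
key_head [3
[... 1046 characters left out ...]
. 243.] 0.82 [ 0.427 -0.442  0.142]
key_head [387. 218.] 0.65 [ 0.495 -0.465  0.142]
key_head [324. 191.] 0.6 [ 0.568 -0.29   0.142]
key_head [336. 232.] 0.56 [ 0.455 -0.323  0.142]
bore_mouth [208. 192.] 0.89 [0.566 0.032 0.11 ]
key_holder [329. 232.] 0.83 [ 0.454 -0.326  0.   ]
nut_hex [213. 192.] 0.49 [0.575 0.028 0.038]
nut_hex [329. 230.] 0.36 [ 0.461 -0.319  0.038]
nut_hex [327. 148.] 0.33 [ 0.707 -0.315  0.038]
wash_bottle [331. 148.] 0.72 [ 0.716 -0.334  0.   ]
wash_bottle [183. 263.] 0.72 [0.357 0.125 0.   ]
marker [182. 259.] 0.48 [0.37  0.127 0.   ]
petri [249. 254.] 0.61 [ 0.386 -0.079  0.   ]
timer [275. 153.] 0.68 [ 0.7   -0.157  0.   ]
pump [219. 195.] 0.58 [0.567 0.017 0.   ]
```

View pics/a.png

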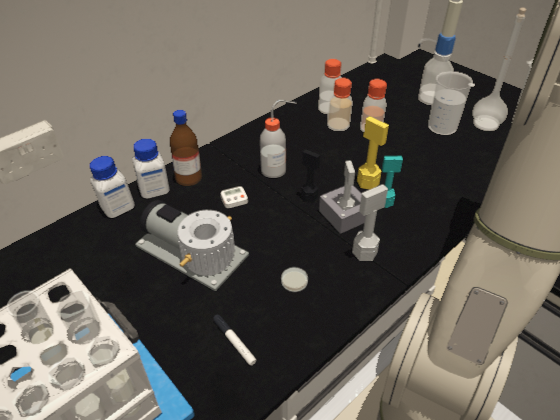

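View pics/b.png

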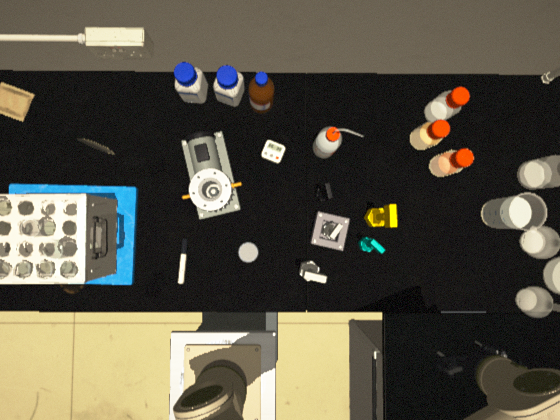

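Candidates in the scene picture: a steel key in the holder (348,190), a larger steel one standing free (370,225), black (311,170), turquoise (391,180) and yellow (373,150). By the description it is the smaller steel key, the one in the holder. The pump bore is at (205,230). I'll go above the holder and look.

jog_arm --pt "0 0 40" --pt "0 0 80" --pt "0 0 120" --pt "30 30 130" --pt "60 60 130" --pt "90 90 130" --pt "120 115 130" --pt "150 140 130" --pt "180 165 130" --pt "210 190 130" --pt "240 215 130" --pt "265 240 130" --turn '[0,0,0,0,0,0,0,0,0,0,0,0]'

```text
clock: 2.1
position: [0.4358, -0.3599, 0.3218]
ee_rot: [0.991, 0.137, 0.0, 0.0]
ft_force: [0.3, -1.1, 1.0]
grip_width: 1.0
```

Run:
```python
from h import *
o=manip.get_obs(); print(o['clock'],o['position'],o['ee_rot'],o['joint_pos'])
p=shot('wrist','c.png'); print(np.round(p['pose'],3).tolist())
Z=dict(socket_key=.012,key_head=.142,key_holder=0)
for l in Z:
    for r in manip.pinpoint(p,l)[:5]: print(l,np.round(r['at']),round(r['confidence'],2),np.round(ray(p,r['at'],Z[l]),4))
```

```text
2.1 [ 0.43578093 -0.35988704  0.32180488] [9.90586902e-01 1.36885070e-01 2.49516985e-04 7.33962088e-05] [ 0.8637818   0.18083983 -0.29934215  1.38499014  0.05285466  1.58314865
 -0.72644419]
[[0.271, -0.917, -0.292, 0.511], [-0.963, -0.258, -0.082, -0.339], [-0.0, 0.303, -0.953, 0.503], [0.0, 0.0, 0.0, 1.0]]
socket_key [257. 124.] 0.93 [ 0.4623 -0.3194  0.012 ]
socket_key [362. 123.] 0.84 [ 0.5036 -0.4597  0.012 ]
socket_key [265.  38.] 0.82 [ 0.5712 -0.3022  0.012 ]
socket_key [197. 192.] 0.81 [ 0.3426 -0.2588  0.012 ]
socket_key [328. 176.] 0.75 [ 0.4184 -0.4386  0.012 ]
key_head [246. 135.] 0.85 [ 0.4609 -0.3165  0.142 ]
key_head [162. 234.] 0.82 [ 0.3276 -0.2516  0.142 ]
key_head [337. 200.] 0.81 [ 0.42   -0.4303  0.142 ]
key_head [258. 127.] 0.71 [ 0.4726 -0.326   0.142 ]
key_head [399. 140.] 0.65 [ 0.4996 -0.4712  0.142 ]
key_holder [257. 132.] 0.67 [ 0.4501 -0.3215  0.    ]
```

View pics/c.png

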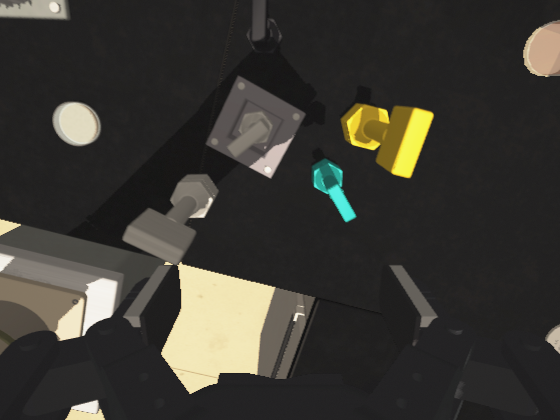

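The wrist view shows the smaller steel key in the holder at (257,124), with its head running from about (234,150) to (268,120). The large steel key is at (190,200), turquoise at (330,180), yellow at (370,125) and black at (262,35). Next is a close crop with a model overlay to get the yaw.

```bash
cat >> h.py <<'E'
def bar(x,y,yaw,z0,z1,L=.044,W=.014):
    c,s=np.cos(np.radians(yaw)),np.sin(np.radians(yaw))
    return [[x+a*L/2*c-b*W/2*s,y+a*L/2*s+b*W/2*c,z] for z in(z0,z1) for a,b in((1,1),(-1,1),(-1,-1),(1,-1))]
def draw(p,im,x0,y0,k,P,col):
    q=[np.int32((proj(p,X)-[x0,y0])*k) for X in P]
    n=len(q)//2
    for g in(q[:n],q[n:]): cv2.polylines(im,[np.array(g)],True,col,1)
E
python3 - <<'E'
from h import *
p=shot('wrist'); k=6;x0,y0=200,70
im=np.ascontiguousarray(p['frame'][y0:y0+100,x0:x0+120,::-1]); im=cv2.resize(im,None,fx=k,fy=k,interpolation=cv2.INTER_CUBIC)
im=cv2.convertScaleAbs(im,alpha=1.4)
raw=im.copy()
for a,b in(((230,152),(266,122)),): 
    A,B=ray(p,a,.162),ray(p,b,.162);print(A,B,np.degrees(np.arctan2(*(B-A)[1::-1])))
for yaw,c in((-15,(0,0,255)),(0,(0,255,0)),(15,(255,0,0))): draw(p,im,x0,y0,k,bar(.461,-.3195,yaw,.120,.162),c)
cv2.imwrite('pics/d.png',im)
E
```

```text
[ 0.44206195 -0.30779475  0.162     ] [ 0.47995899 -0.33468174  0.162     ] -35.35472745319751
```

View pics/d.png

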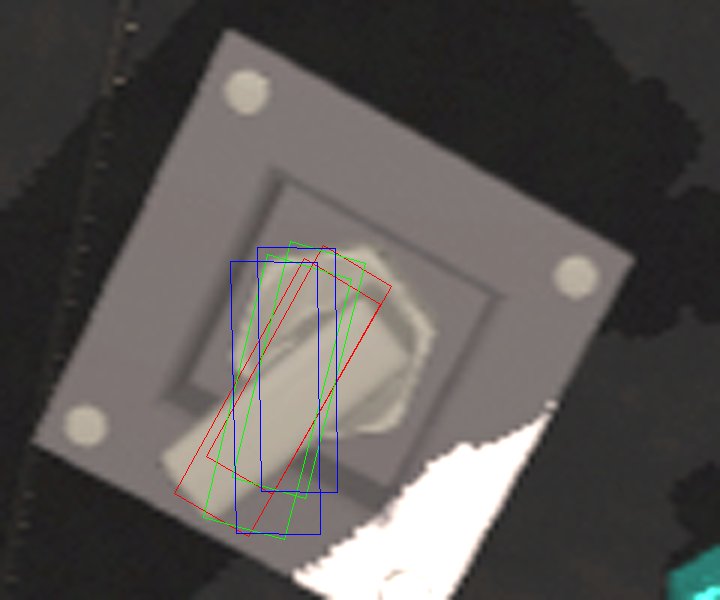

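Run:
```python
from h import *
p=shot('wrist'); k=6;x0,y0=200,70
C=[ray(p,(a/6+x0,b/6+y0),.162) for a,b in((163,460),(213,520),(405,362),(352,308))]
print(np.round(C,4)); m=np.mean(C,0); d=(C[3]+C[2]-C[0]-C[1])/2; yaw=np.degrees(np.arctan2(d[1],d[0])); print(m,np.linalg.norm(d),yaw, np.linalg.norm(C[0]-C[1]))
H=[ray(p,(a/6+x0,b/6+y0),.052) for a,b in((229,28),(635,260),(35,440))]
print('holder',(H[1]+H[2])/2,[np.degrees(np.arctan2(*(H[i]-H[0])[1::-1])) for i in(1,2)])
im=np.ascontiguousarray(p['frame'][y0:y0+100,x0:x0+120,::-1]); im=cv2.resize(im,None,fx=k,fy=k,interpolation=cv2.INTER_CUBIC)
im=cv2.convertScaleAbs(im,alpha=1.4)
draw(p,im,x0,y0,k,bar(m[0],m[1],yaw,.120,.162),(0,0,255))
draw(p,im,x0,y0,k,bar(.4565,-.322,yaw-5,.120,.162),(0,255,0))
cv2.imwrite('pics/e.png',im)
```

```text
[[ 0.4456 -0.3052  0.162 ]
 [ 0.4381 -0.3154  0.162 ]
 [ 0.4717 -0.3395  0.162 ]
 [ 0.4777 -0.3291  0.162 ]]
[ 0.45826133 -0.32229544  0.162     ] 0.04068665585536967 -36.12052167298176 0.012696247410033676
holder [ 0.457691 -0.322895  0.052   ] [np.float64(-103.04753881445619), np.float64(167.31916566944514)]
```

View pics/e.png

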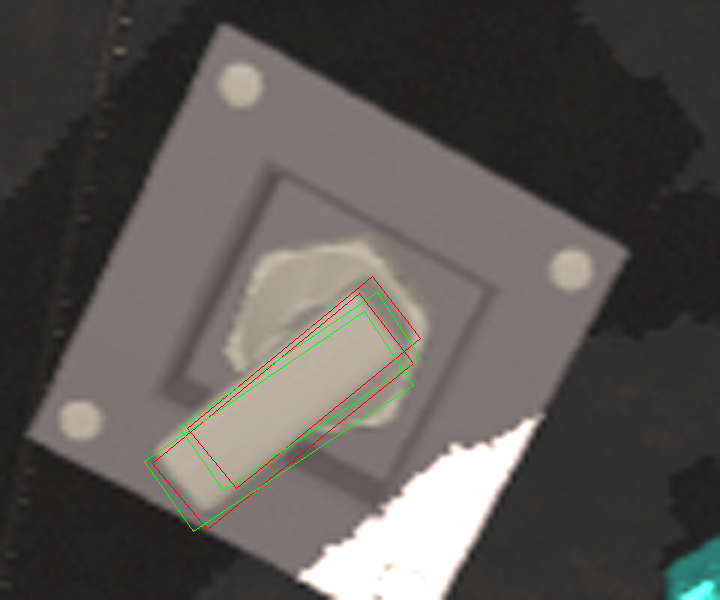

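Yaw is about −36° and the head centre about (0.458, −0.322), which agrees with the holder's centre. The jaws need to lie along 54°. I'll turn +128° rather than −52°, so the last joint keeps room for the clockwise turn.

jog_arm --pt "4 8 0" --pt "10 18 0" --pt "16 28 0" --pt "22 38 0" --pt "22 38 0" --pt "22 38 0" --pt "22 38 0" --pt "22 38 0" --pt "22 38 0" --pt "22 38 0" --pt "22 38 0" --pt "22 38 0" --turn '[7,14,21,28,35,42,49,56,63,70,77,84]'

```text
clock: 3.4
position: [0.4539, -0.3265, 0.3217]
ee_rot: [0.644, 0.765, -0.0, 0.0]
ft_force: [-1.0, -0.8, 0.2]
grip_width: 0.999
```

jog_arm --pt "0 0 0" --pt "0 0 0" --pt "0 0 0" --pt "0 0 0" --pt "0 0 0" --pt "0 0 0" --pt "0 0 -30" --pt "0 0 -60" --pt "0 0 -90" --pt "0 0 -90" --pt "0 0 -90" --pt "0 0 -90" --turn '[7,14,21,28,35,42,46,46,46,46,46,46]'

```text
clock: 4.4
position: [0.454, -0.3276, 0.2337]
ee_rot: [0.295, 0.955, -0.0, 0.001]
ft_force: [-0.3, -0.3, 0.6]
grip_width: 0.996
```

```bash
cat >> h.py <<'E'
from scipy.spatial.transform import Rotation as Ro
def st():
    o=manip.get_obs(); R=Ro.from_quat(o['ee_rot']).as_matrix()
    print('t',round(o['clock'],2),'pos',np.round(o['position'],4),'jaw',round(np.degrees(np.arctan2(R[1,1],R[0,1])),1),'tilt',np.round(R[:,2],3),'q',np.round(o['joint_pos'],2),'F',np.round(o['ft_force'],1),'M',np.round(o['torque'],2),'g',round(o['grip_width']*85.4,1))
    return o
E
python3 - <<'E'
from h import *
st(); p=shot('wrist'); print(np.round(p['pose'],3).tolist())
for r in manip.pinpoint(p,'key_head')[:3]: print(r['at'],r['confidence'],ray(p,r['at'],.142))
for r in manip.pinpoint(p,'socket_key')[:3]: print(r['at'],r['confidence'],ray(p,r['at'],.012))
im=p['frame'][:,:,::-1].copy(); draw(p,im,0,0,1,bar(.458,-.322,-36,.12,.162),(0,0,255)); cv2.imwrite('pics/f.png',im)
E
```

```text
t 4.4 pos [ 0.454  -0.3276  0.2337] jaw 55.7 tilt [ 0.002 -0.002 -1.   ] q [ 0.98  0.2  -0.51  1.55  0.1   1.41  1.44] F [-0.3 -0.3  0.6] M [ 0.    0.02 -0.02] g 85.1
[[0.564, 0.786, 0.251, 0.39], [0.826, -0.537, -0.172, -0.284], [-0.0, 0.305, -0.952, 0.415], [0.0, 0.0, 0.0, 1.0]]
[157.3, 220.5] 0.94 [ 0.41669761 -0.42839449  0.142     ]
[289.8, 192.8] 0.68 [ 0.45978948 -0.32203183  0.142     ]
[372.3, 272.3] 0.68 [ 0.56251506 -0.30240545  0.142     ]
[289.2, 160.6] 0.96 [ 0.45964102 -0.31857761  0.012     ]
[346.6, 219.0] 0.9 [ 0.56134352 -0.30048269  0.012     ]
[193.9, 186.9] 0.79 [ 0.42117175 -0.43199689  0.012     ]
```

View pics/f.png

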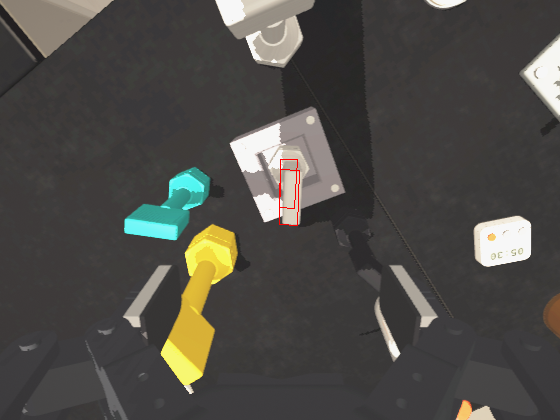

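The picture shows the key head at (290,190), matching the overlay to within 2 mm, with the fingers clear of the turquoise and yellow keys. I'll descend and grip.

jog_arm --pt "5 6 0" --pt "5 6 -30" --pt "5 6 -60" --pt "5 6 -90" --pt "5 6 -106" --pt "5 6 -106" --pt "5 6 -106" --turn '[-1,-1,-1,-1,-1,-1,-1]'

```text
clock: 5.13
position: [0.4599, -0.3213, 0.1286]
ee_rot: [0.303, 0.953, -0.001, 0.002]
ft_force: [-0.2, 0.7, 0.5]
grip_width: 1.0
```

jog_arm --pt "0 0 0" --pt "0 0 0" --pt "0 0 0" --pt "0 0 0" --pt "0 0 0" --pt "0 0 0" --pt "0 0 0" --pt "0 0 0" --turn '[0,0,0,0,0,0,0,0]' --grip 0 --grip_force 60

```text
clock: 5.8
position: [0.4599, -0.3213, 0.1286]
ee_rot: [0.303, 0.953, -0.001, 0.002]
ft_force: [0.1, -0.8, -0.5]
grip_width: 0.001
```

```bash
python3 -c "
from h import *
st()"
```

```text
t 5.8 pos [ 0.4599 -0.3213  0.1286] jaw 54.7 tilt [ 0.003 -0.002 -1.   ] q [ 0.96  0.28 -0.51  1.7   0.14  1.2   1.38] F [ 0.1 -0.8 -0.5] M [ 0.02 -0.04 -0.02] g 0.1
```

The gripper shut to zero, so it missed the key. I'll look.

Run:
```python
from h import *
p=shot('wrist'); q=shot('scene'); t=shot('top')
a=p['frame'][:,:,::-1].copy(); draw(p,a,0,0,1,bar(.459,-.3215,-36,.12,.162),(0,0,255))
u,v=np.int32(proj(q,[.459,-.3215,.13])); w,x=np.int32(proj(t,[.459,-.3215,.13]))
b=cv2.resize(q['frame'][v-35:v+35,u-40:u+40,::-1],(240,210)); c=cv2.resize(t['frame'][x-35:x+35,w-40:w+40,::-1],(240,210))
cv2.imwrite('pics/g.png',np.hstack([a,np.vstack([b,c])]))
for n in('key_head','socket_key'):
  for r in manip.pinpoint(p,n)[:4]: print(n,r['at'],r['confidence'],ray(p,r['at'],.142 if n=='key_head' else .012))
```

```text
key_head [84.4, 284.8] 0.66 [ 0.41689672 -0.424215    0.142     ]
key_head [279.7, 243.3] 0.6 [ 0.45900755 -0.32116283  0.142     ]
socket_key [359.0, 255.5] 0.96 [ 0.56171974 -0.30107322  0.012     ]
socket_key [280.7, 181.4] 0.73 [ 0.45878539 -0.3200651   0.012     ]
socket_key [254.0, 21.3] 0.72 [ 0.34202752 -0.26295868  0.012     ]
socket_key [160.4, 217.5] 0.58 [ 0.42267179 -0.43046681  0.012     ]
```

View pics/g.png

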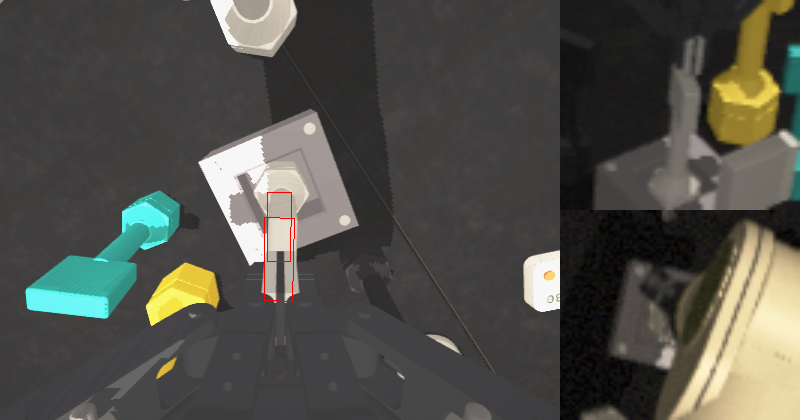

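Run:
```python
from h import *
p=shot('wrist'); q=shot('scene'); T=manip.get_obs()['position']
def crop(p,c,w,h,k):
    x0,y0=np.int32(proj(p,c))-[w//2,h//2]
    im=cv2.resize(p['frame'][y0:y0+h,x0:x0+w,::-1],None,fx=k,fy=k,interpolation=cv2.INTER_CUBIC)
    draw(p,im,x0,y0,k,bar(.459,-.3215,-36,.12,.162),(0,0,255))
    for X in (T,T+[0,0,.0187]): cv2.circle(im,np.int32((proj(p,X)-[x0,y0])*k),4,(0,255,0),1)
    print(x0,y0); return im
cv2.imwrite('pics/h.png',np.hstack([crop(q,[.459,-.3215,.13],60,90,6),crop(p,[.459,-.3215,.13],110,135,4)]))
```

```text
318 131
224 167
```

View pics/h.png

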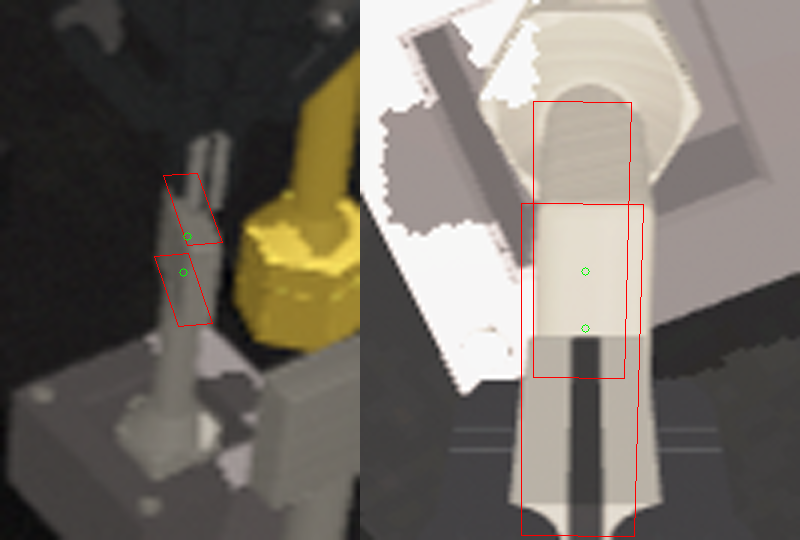

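Run:
```python
from h import *
p=shot('wrist'); o=st(); T=o['position']; C=np.array(p['pose'])[:3,3]; print(p['mtx'][0],C)
u=C-T; u[2]=0; print('cam dist',np.linalg.norm(u)); u/=np.linalg.norm(u)
for w in(-.011,0,.011):
  print(w,[(dz,proj(p,T+w*u+[0,0,dz/1e3]).round(0).tolist()) for dz in(0,10,20,30,40,50)])
# px per mm for jaw dir at tip
v=np.array([-u[1],u[0],0])
for dz in(0,.013,.03): print(dz,np.linalg.norm(proj(p,T+v*.0427+[0,0,dz])-proj(p,T-v*.0427+[0,0,dz])),proj(p,T+v*.0427+[0,0,dz]))
for a in ((357-357,),):
  t=manip.outline_of(p,'key_head')
  for r in t[:3]: print(r['extent'],r['confidence'])
```

```text
t 6.2 pos [ 0.4599 -0.3213  0.1286] jaw 54.7 tilt [ 0.003 -0.002 -1.   ] q [ 0.96  0.28 -0.51  1.7   0.14  1.2   1.38] F [-0.2  0.  -0.3] M [-0.02 -0.01  0.1 ] g 0.1
[343.77726513   0.         279.93542666] [ 0.3964912  -0.27667677  0.30967213]
cam dist 0.07756240758893673
-0.011 [(0, [280.0, 252.0]), (10, [280.0, 260.0]), (20, [280.0, 269.0]), (30, [280.0, 279.0]), (40, [280.0, 290.0]), (50, [281.0, 303.0])]
0 [(0, [280.0, 235.0]), (10, [280.0, 242.0]), (20, [280.0, 250.0]), (30, [280.0, 259.0]), (40, [280.0, 269.0]), (50, [280.0, 281.0])]
0.011 [(0, [280.0, 217.0]), (10, [280.0, 223.0]), (20, [280.0, 230.0]), (30, [280.0, 238.0]), (40, [280.0, 247.0]), (50, [280.0, 258.0])]
0 149.71074832198795 [205.53162216 234.99102066]
0.013 159.79647398745502 [200.51335672 244.62081998]
0.03 175.23401647554562 [192.83253361 259.35993372]
[250.4, 161.1, 308.0, 251.8] 0.93
[185.5, 0.0, 294.8, 56.7] 0.89
[28.9, 191.8, 177.9, 319.2] 0.87
```

Both cameras show the real fingertips standing about 40 mm behind the reported TCP: wrist tip row 251, where a tip at the TCP would be near row 217. The fingers therefore closed just above the head. I'll open, go lower in guarded steps, and watch the force.

jog_arm --pt "0 0 0" --pt "0 0 0" --pt "0 0 0" --pt "0 0 0" --pt "0 0 0" --pt "0 0 0" --pt "0 0 -10" --pt "0 0 -20" --pt "0 0 -28" --pt "0 0 -28" --turn '[0,0,0,0,0,0,0,0,0,0]' --grip 60

```text
clock: 7.08
position: [0.4586, -0.3205, 0.0979]
ee_rot: [0.303, 0.953, 0.0, 0.0]
ft_force: [-0.9, 0.5, 0.7]
grip_width: 0.703
```

Run:
```python
from h import *
st()
p=shot('wrist'); q=shot('scene'); T=manip.get_obs()['position']
def crop(p,c,w,h,k):
    x0,y0=np.int32(proj(p,c))-[w//2,h//2]
    im=cv2.resize(p['frame'][y0:y0+h,x0:x0+w,::-1],None,fx=k,fy=k,interpolation=cv2.INTER_CUBIC)
    for dz in(0,.02,.04,.06): cv2.circle(im,np.int32((proj(p,T+[0,0,dz])-[x0,y0])*k),4,(0,255,0),1)
    print(x0,y0); return im
cv2.imwrite('pics/i.png',np.hstack([crop(q,[.459,-.3215,.13],60,90,5),crop(p,[.459,-.3215,.13],200,180,2.5)]))
```

```text
t 7.08 pos [ 0.4586 -0.3205  0.0979] jaw 54.7 tilt [ 0. -0. -1.] q [ 0.96  0.3  -0.5   1.73  0.16  1.15  1.36] F [-0.9  0.5  0.7] M [ 0.02  0.03 -0.03] g 60.0
318 131
179 172
```

View pics/i.png

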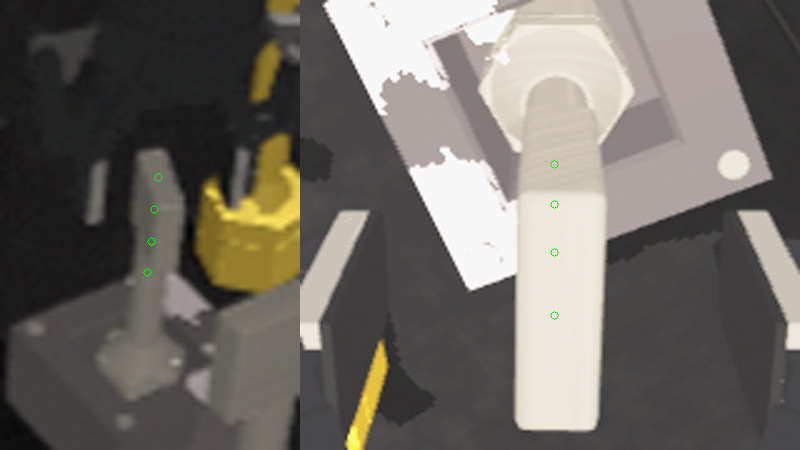

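The pads now straddle the head (wrist crop: head at x≈555, pads at 375 and 735, centred), with no force showing. I'll go 12 mm lower and grip.

jog_arm --pt "0 0 -6" --pt "0 0 -12" --pt "0 0 -12" --turn '[0,0,0]'

```text
clock: 7.43
position: [0.4589, -0.3207, 0.0866]
ee_rot: [0.303, 0.953, -0.0, 0.001]
ft_force: [-0.6, -0.8, -1.0]
grip_width: 0.703
```

jog_arm --pt "0 0 0" --pt "0 0 0" --pt "0 0 0" --pt "0 0 0" --pt "0 0 0" --pt "0 0 0" --turn '[0,0,0,0,0,0]' --grip 5 --grip_force 80

```text
clock: 7.93
position: [0.4592, -0.3207, 0.0869]
ee_rot: [0.303, 0.953, -0.0, 0.001]
ft_force: [-0.4, 1.3, 2.1]
grip_width: 0.153
```

```bash
python3 -c "
from h import *
st()"
```

```text
t 7.93 pos [ 0.4592 -0.3207  0.0869] jaw 54.7 tilt [ 0.002 -0.001 -1.   ] q [ 0.96  0.32 -0.5   1.74  0.17  1.12  1.36] F [-0.4  1.3  2.1] M [ 0.21  0.08 -0.02] g 13.1
```

The grip holds at 13 mm, so the key is held. I'll lift it straight up, then carry it towards the pump.

jog_arm --pt "0 0 10" --pt "0 0 25" --pt "0 0 45" --pt "0 0 70" --pt "0 0 100" --pt "0 0 130" --pt "0 0 150" --pt "0 0 155" --pt "0 0 155" --turn '[0,0,0,0,0,0,0,0,0]'

```text
clock: 8.68
position: [0.4597, -0.321, 0.2432]
ee_rot: [0.303, 0.953, -0.001, 0.002]
ft_force: [0.6, -0.1, -3.5]
grip_width: 0.15
```

jog_arm --pt "15 20 0" --pt "30 45 0" --pt "45 72 0" --pt "60 100 0" --pt "80 128 0" --pt "98 155 0" --pt "115 183 0" --pt "132 212 0" --pt "148 240 0" --pt "162 267 0" --pt "174 294 0" --pt "176 300 0" --turn '[0,0,0,0,0,0,0,0,0,0,0,0]'

```text
clock: 9.68
position: [0.6356, -0.0144, 0.2405]
ee_rot: [0.3, 0.954, 0.001, -0.0]
ft_force: [0.6, 0.9, -3.3]
grip_width: 0.154
```

Run:
```python
from h import *
st()
p=shot('wrist','j.png'); print(np.array(p['pose'])[:3,3])
for n,z in(('bore_mouth',.11),('nut_hex',.038),('key_socket',None),('socket_key',None)):
  for r in manip.pinpoint(p,n)[:3]: print(n,np.round(r['at'],1),round(r['confidence'],2),ray(p,r['at'],z) if z else '')
```

```text
t 9.68 pos [ 0.6356 -0.0144  0.2405] jaw 55.1 tilt [-0.     0.002 -1.   ] q [ 0.44  0.41 -0.68  1.32  0.26  1.49  0.75] F [ 0.6  0.9 -3.3] M [0.14 0.01 0.01] g 13.2
[0.57245541 0.02912439 0.42193123]
bore_mouth [285.5  99.9] 0.57 [0.57949301 0.03044817 0.11      ]
nut_hex [284.1  95.8] 0.91 [0.57681335 0.03190944 0.038     ]
key_socket [ 78.3 241.5] 0.67 
socket_key [107.1   8.9] 0.7 
socket_key [ 73.7 238.1] 0.69 
socket_key [281.5 199. ] 0.64
```

View pics/j.png

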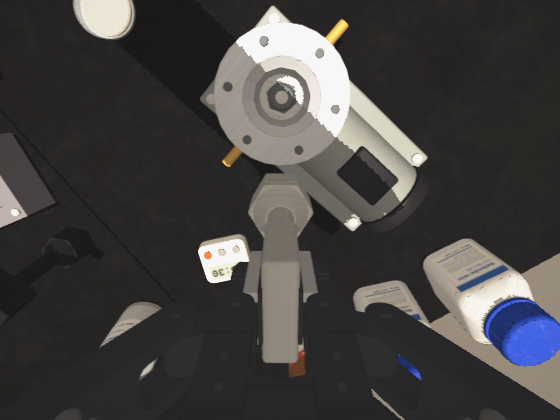

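The picture shows the key hanging at (281,199), with the pump bore at (282,96) and the nut visible in it. I'll fit the rim circles and the nut's hexagon to the image edges.

```bash
cat > fit.py <<'E'
from h import *
from scipy.optimize import differential_evolution as DE
from scipy.ndimage import map_coordinates as mc
def field(p,s=1.0):
    g=cv2.GaussianBlur(cv2.cvtColor(p['frame'],cv2.COLOR_RGB2GRAY).astype(float),(0,0),s)
    g=np.log(g+8); gx,gy=np.gradient(g,axis=1),np.gradient(g,axis=0); return gx,gy
def PV(p,X):
    K=np.array(p['mtx']);T=np.array(p['pose']); u=(K@(T[:3,:3].T@(X-T[:3,3]).T)).T; return u[:,:2]/u[:,2:]
def score(f,q):  # contour-normal gradient
    t=np.roll(q,-1,0)-np.roll(q,1,0); n=np.c_[-t[:,1],t[:,0]]/np.linalg.norm(t,axis=1)[:,None]
    s=[mc(a,[q[:,1],q[:,0]],order=1) for a in f]; return np.abs(s[0]*n[:,0]+s[1]*n[:,1]).clip(0,.3).mean()
A=np.linspace(0,2*np.pi,180,endpoint=False)
def circ(x,y,z,r): return np.c_[x+r*np.cos(A),y+r*np.sin(A),0*A+z]
def hexa(x,y,z,yaw,af):
    a=(A+np.pi/6)%(np.pi/3)-np.pi/6; r=af/2/np.cos(a); b=A+np.radians(yaw); return np.c_[x+r*np.cos(b),y+r*np.sin(b),0*A+z]
def fit(fun,b): r=DE(lambda v:-fun(v),b,seed=1,popsize=25,tol=1e-6); return r.x,-r.fun
E
python3 - <<'E'
from fit import *
p=shot('wrist'); f=field(p); o=st()
b=[(.56,.59),(.015,.045)]
S=lambda z,r:(lambda v:score(f,PV(p,circ(*v,z,r))))
for z,r in((.11,.06),(.11,.034),(.1015,.0255)): print(z,r,fit(S(z,r),b))
print('joint',fit(lambda v:S(.11,.06)(v)+S(.11,.034)(v)+S(.1015,.0255)(v),b))
H=lambda z,af:(lambda v:score(f,PV(p,hexa(v[0],v[1],z,v[2],af))))
print('hex',fit(H(.038,.03),b+[(-30,30)]))
g=[fit(lambda v:H(.038,.03)([v[0],v[1],a]),b) for a in range(-30,30,5)]
print([(a,round(s[1],3),np.round(s[0],4).tolist()) for a,s in zip(range(-30,30,5),g)])
zl=o['position'][2]-.0869+.012
print('key',fit(H(zl,.039),[(.62,.65),(-.03,.0),(-60,0)]), zl)
for r in manip.pinpoint(p,'socket_key')[:3]: print(r['at'],r['confidence'],ray(p,r['at'],zl))
E
```

```text
t 9.98 pos [ 0.6351 -0.023   0.2424] jaw 54.6 tilt [ 0.002 -0.003 -1.   ] q [ 0.45  0.41 -0.67  1.32  0.26  1.49  0.75] F [-0.3 -0.1 -4.1] M [-0.02 -0.05 -0.02] g 13.1
0.11 0.06 (array([0.57533011, 0.02855106]), np.float64(0.19373865404177906))
0.11 0.034 (array([0.57872153, 0.01841073]), np.float64(0.04997271086631003))
0.1015 0.0255 (array([0.57610224, 0.02809456]), np.float64(0.13062222679925498))
joint (array([0.57582732, 0.02827346]), np.float64(0.34990766641684806))
hex (array([0.57608641, 0.02856231, 3.97789441]), np.float64(0.19242181589524465))
[(-30, np.float64(0.147), [0.5762, 0.0284]), (-25, np.float64(0.146), [0.5762, 0.0283]), (-20, np.float64(0.15), [0.5762, 0.0284]), (-15, np.float64(0.156), [0.5762, 0.0285]), (-10, np.float64(0.166), [0.5761, 0.0285]), (-5, np.float64(0.178), [0.5762, 0.0287]), (0, np.float64(0.188), [0.5761, 0.0285]), (5, np.float64(0.192), [0.5761, 0.0286]), (10, np.float64(0.185), [0.5761, 0.0286]), (15, np.float64(0.171), [0.576, 0.0286]), (20, np.float64(0.16), [0.5758, 0.0285]), (25, np.float64(0.151), [0.5759, 0.0284])]
key (array([ 6.35124564e-01, -2.32787633e-02, -3.59600142e+01]), np.float64(0.1484147527262361)) 0.1675135729808874
[283.3, 198.9] 0.86 [ 0.63761913 -0.0218706   0.16751357]
[81.5, 238.3] 0.67 [ 0.57042445 -0.17424817  0.16751357]
```

The fits agree: bore axis (0.576, 0.0285), nut flats at about +4° (mod 60), key yaw −36° under the TCP. I'll go above the bore and turn −20°, which lines the key up with the nut.

jog_arm --pt "-12 10 0" --pt "-25 22 0" --pt "-40 36 0" --pt "-52 46 0" --pt "-59 52 0" --pt "-59 52 0" --pt "-59 52 0" --pt "-59 52 0" --turn '[-4,-9,-14,-18,-20,-20,-20,-20]'

```text
clock: 10.7
position: [0.5767, 0.0276, 0.2428]
ee_rot: [0.465, 0.885, -0.001, 0.002]
ft_force: [0.4, -0.6, -3.7]
grip_width: 0.155
```

```bash
python3 -c "
from h import *
st()"
```

```text
t 10.7 pos [0.5767 0.0276 0.2428] jaw 34.6 tilt [ 0.002 -0.004 -1.   ] q [ 0.42  0.27 -0.67  1.49  0.17  1.44  0.35] F [ 0.4 -0.6 -3.7] M [-0.02  0.07  0.01] g 13.2
```

jog_arm --pt "-1 1 0" --pt "-1 1 -15" --pt "-1 1 -35" --pt "-1 1 -60" --pt "-1 1 -85" --pt "-1 1 -105" --pt "-1 1 -118" --pt "-1 1 -118" --turn '[0,0,0,0,0,0,0,0]'

```text
clock: 11.37
position: [0.5743, 0.0279, 0.1218]
ee_rot: [0.465, 0.885, -0.002, -0.0]
ft_force: [0.1, -0.9, -3.4]
grip_width: 0.152
```

jog_arm --pt "0 0 -3" --pt "0 0 -6" --pt "0 0 -9" --pt "0 0 -12" --pt "0 0 -15" --pt "0 0 -18" --pt "0 0 -20" --pt "0 0 -22" --pt "0 0 -22" --turn '[0,0,0,0,0,0,0,0,0]'

```text
clock: 12.12
position: [0.5757, 0.0285, 0.1027]
ee_rot: [0.465, 0.885, -0.002, 0.001]
ft_force: [-4.7, 0.1, 20.8]
grip_width: 0.153
```

```bash
python3 -c "
from h import *
st()"
```

```text
t 12.12 pos [0.5757 0.0285 0.1027] jaw 34.6 tilt [ 0.    -0.004 -1.   ] q [ 0.4   0.36 -0.65  1.68  0.24  1.18  0.3 ] F [-4.7  0.1 20.8] M [0.15 1.6  0.01] g 13.1
```

Seated at 0.1027, where 0.103 was expected. I'll ease the downforce and turn clockwise.

jog_arm --pt "0 0 1" --pt "0 0 1" --pt "0 0 1" --pt "0 0 1" --pt "0 0 1" --pt "0 0 1" --pt "0 0 1" --pt "0 0 1" --pt "0 0 1" --pt "0 0 1" --turn '[0,-4,-8,-12,-16,-20,-24,-28,-32,-32]'

```text
clock: 12.95
position: [0.5757, 0.029, 0.1037]
ee_rot: [0.692, 0.722, -0.002, 0.001]
ft_force: [0.4, 2.8, -2.1]
grip_width: 0.15
```

```bash
python3 -c "
from h import *
st()"
```

```text
t 12.95 pos [0.5757 0.029  0.1037] jaw 2.4 tilt [-0.002 -0.003 -1.   ] q [ 0.33  0.35 -0.56  1.68  0.2   1.18 -0.24] F [ 0.4  2.8 -2.1] M [ 0.7  -0.22  0.03] g 12.8
```

jog_arm --pt "0 0 0" --pt "0 0 0" --pt "0 0 0" --pt "0 0 0" --pt "0 0 0" --turn '[-3,-6,-9,-10,-10]'

```text
clock: 13.37
position: [0.5758, 0.0292, 0.1037]
ee_rot: [0.752, 0.66, -0.002, 0.0]
ft_force: [0.9, 1.9, -2.3]
grip_width: 0.155
```

```bash
python3 -c "
from h import *
st()"
```

```text
t 13.37 pos [0.5758 0.0292 0.1037] jaw -7.5 tilt [-0.002 -0.003 -1.   ] q [ 0.31  0.34 -0.53  1.68  0.19  1.17 -0.4 ] F [ 0.9  1.9 -2.3] M [ 0.5  -0.22  0.18] g 13.3
```

jog_arm --pt "0 0 -1" --pt "0 0 -1" --pt "0 0 -1" --pt "0 0 -1" --pt "0 0 -1" --turn '[-3,-6,-9,-10,-10]'

```text
clock: 13.78
position: [0.5761, 0.0292, 0.1034]
ee_rot: [0.806, 0.592, -0.002, 0.001]
ft_force: [-1.4, 1.2, 5.9]
grip_width: 0.152
```

```bash
python3 -c "
from h import *
st()"
```

```text
t 13.78 pos [0.5761 0.0292 0.1034] jaw -17.3 tilt [-0.002 -0.003 -1.   ] q [ 0.29  0.34 -0.51  1.68  0.18  1.17 -0.57] F [-1.4  1.2  5.9] M [0.31 0.4  0.17] g 13.0
```

jog_arm --pt "0 0 0" --pt "0 0 0" --pt "0 0 0" --pt "0 0 0" --turn '[-3,-6,-6,-6]'

```text
clock: 14.12
position: [0.576, 0.0293, 0.1034]
ee_rot: [0.835, 0.551, -0.002, 0.001]
ft_force: [-0.5, 1.5, 2.6]
grip_width: 0.159
```

```bash
python3 -c "
from h import *
st()"
```

```text
t 14.12 pos [0.576  0.0293 0.1034] jaw -23.2 tilt [-0.002 -0.003 -1.   ] q [ 0.28  0.34 -0.49  1.68  0.17  1.17 -0.66] F [-0.5  1.5  2.6] M [0.33 0.28 0.18] g 13.5
```

jog_arm --pt "0 0 0" --pt "0 0 0" --pt "0 0 0" --pt "0 0 0" --turn '[-2,-4,-5,-5]'

```text
clock: 14.45
position: [0.576, 0.0294, 0.1033]
ee_rot: [0.857, 0.515, -0.002, 0.001]
ft_force: [0.2, 1.6, 0.8]
grip_width: 0.15
```

```bash
python3 -c "
from h import *
st()"
```

```text
t 14.45 pos [0.576  0.0294 0.1033] jaw -28.0 tilt [-0.002 -0.003 -1.   ] q [ 0.27  0.33 -0.48  1.68  0.17  1.17 -0.74] F [0.2 1.6 0.8] M [0.28 0.04 1.01] g 12.8
```

jog_arm --pt "0 0 0" --pt "0 0 0" --pt "0 0 0" --pt "0 0 0" --turn '[-2,-4,-5,-5]'

```text
clock: 14.78
position: [0.576, 0.0294, 0.1033]
ee_rot: [0.879, 0.478, -0.002, 0.001]
ft_force: [0.6, 1.1, 0.3]
grip_width: 0.153
```

```bash
python3 -c "
from h import *
st()"
```

```text
t 14.78 pos [0.576  0.0294 0.1033] jaw -32.9 tilt [-0.003 -0.003 -1.   ] q [ 0.26  0.33 -0.47  1.68  0.16  1.17 -0.83] F [0.6 1.1 0.3] M [ 0.25 -0.05  1.13] g 13.1
```

Torque jumped from 0.18 to over 1.0 N m, against the nut's steady 0.25, and then held, so the nut is on its stop. The total turn is consistent too: about 61° less play, or roughly 0.94 rad. I'll relieve the twist within the play, open and rise.

jog_arm --pt "0 0 0" --pt "0 0 0" --pt "0 0 0" --turn '[2,3,3]'

```text
clock: 15.03
position: [0.576, 0.0293, 0.1032]
ee_rot: [0.866, 0.501, -0.002, 0.0]
ft_force: [-0.1, 0.4, 0.3]
grip_width: 0.153
```

jog_arm --pt "0 0 0" --pt "0 0 0" --pt "0 0 0" --pt "0 0 0" --pt "0 0 0" --pt "0 0 0" --turn '[0,0,0,0,0,0]' --grip 50

```text
clock: 15.53
position: [0.576, 0.0292, 0.1032]
ee_rot: [0.866, 0.501, -0.002, 0.0]
ft_force: [0.3, 0.4, 0.3]
grip_width: 0.585
```

jog_arm --pt "0 0 8" --pt "0 0 20" --pt "0 0 40" --pt "0 0 65" --pt "0 0 90" --pt "0 0 110" --pt "20 -20 120" --pt "45 -35 120" --pt "60 -45 120" --pt "60 -45 120" --pt "60 -45 120" --turn '[0,0,0,0,0,0,0,0,0,0,0]'

```text
clock: 16.45
position: [0.6364, -0.0163, 0.2238]
ee_rot: [0.866, 0.5, -0.001, 0.0]
ft_force: [-0.6, 0.0, 0.5]
grip_width: 0.583
```

Run:
```python
from fit import *
st(); p=shot('wrist'); q=shot('scene'); f=field(p)
for n,z in(('key_head',.158),('bore_mouth',.11)):
  for s in(p,q):
    for r in manip.pinpoint(s,n)[:3]: print(n,np.round(r['at'],1),round(r['confidence'],2),ray(s,r['at'],z))
B=lambda v,L=.022,W=.007: np.array([[v[0]+a*np.cos(t)-b*np.sin(t),v[1]+a*np.sin(t)+b*np.cos(t),v[3]] for t in[np.radians(v[2])] for a,b in [(L*(1-2*i/20),W) for i in range(21)]+[(-L,W*(1-i/4)) for i in range(1,8)]+[(-L*(1-2*i/20),-W) for i in range(21)]+[(L,-W*(1-i/4)) for i in range(1,8)]])
print(fit(lambda v:score(f,PV(p,B(v))),[(.56,.59),(.01,.045),(-160,-80),(.160,.205)]))
for z in(.178,.188): print(z,fit(lambda v:score(f,PV(p,B([*v,z]))),[(.56,.59),(.01,.045),(-160,-80)]))
a=p['frame'][:,:,::-1]; u,v=np.int32(proj(q,[.576,.0285,.13]))
cv2.imwrite('pics/k.png',np.hstack([a[:,130:530],cv2.resize(q['frame'][v-50:v+55,u-50:u+50,::-1],(400,420),interpolation=cv2.INTER_CUBIC)]))
```

```text
t 16.45 pos [ 0.6364 -0.0163  0.2238] jaw -30.0 tilt [-0.002 -0.002 -1.   ] q [ 0.28  0.38 -0.45  1.36  0.16  1.44 -0.68] F [-0.6  0.   0.5] M [ 0.03  0.04 -0.04] g 49.8
key_head [178.8 189.4] 0.8 [0.57565084 0.0288174  0.158     ]
key_head [373.5 199.3] 0.98 [ 0.34840857 -0.27414474  0.158     ]
key_head [203.2 212.1] 0.69 [0.57486218 0.02525511 0.158     ]
key_head [312.2 158.8] 0.69 [ 0.54302476 -0.2793453   0.158     ]
bore_mouth [195.3 173.9] 0.56 [0.57687585 0.02890908 0.11      ]
bore_mouth [205.1 224.9] 0.88 [0.58222463 0.02122397 0.11      ]
bore_mouth [235.1 344.4] 0.37 [0.30153236 0.16269788 0.11      ]
bore_mouth [280.8 165.4] 0.32 [ 0.62074184 -0.24702808  0.11      ]
(array([ 5.60000047e-01,  2.42169339e-02, -8.30751768e+01,  1.73541216e-01]), np.float64(0.1172233771961406))
0.178 (array([ 5.62389629e-01,  2.45236036e-02, -8.22850633e+01]), np.float64(0.11412130255626993))
0.188 (array([ 5.68122032e-01,  2.44122184e-02, -8.04034656e+01]), np.float64(0.10971072141321137))
```

View pics/k.png

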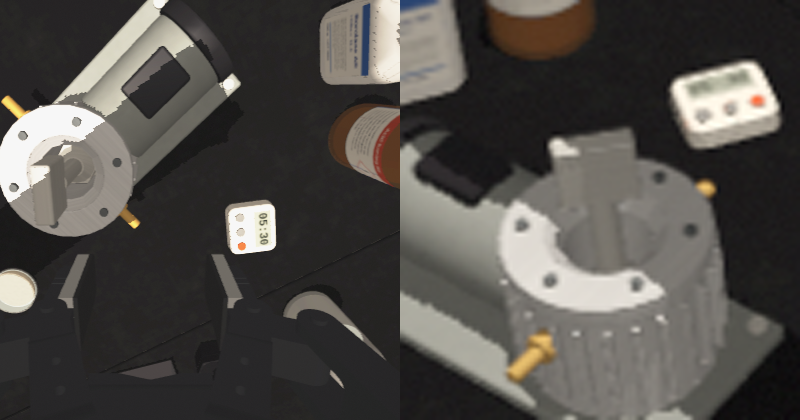

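The key stands upright in the bore with its head over the bore axis. The pinpoint puts it at (0.5757, 0.0288), and the fingers are clear. The timer and the dish still look to be in place.

```bash
python3 -c "
from h import *
o=st(); manip.hand_in()"
```

```text
t 16.75 pos [ 0.6357 -0.0152  0.2238] jaw -29.9 tilt [-0.002 -0.003 -1.   ] q [ 0.28  0.38 -0.45  1.36  0.17  1.44 -0.68] F [-0.2  0.5  0.1] M [0.01 0.03 0.04] g 49.8
the job is handed in; nothing more can be done
```

The key is seated on the nut, the nut is turned clockwise to its stop, and the key stands upright and released in the bore. I handed the job in at 16.75 s.

**What I did:** I used the smaller steel key from the holder. It came down at a reported TCP height of 0.1027 m, within 1 mm of the height for full seating. I then turned it clockwise until the torque rose from about 0.18 to between 1.0 and 1.1 N m. That is well above the nut's steady 0.25 N m, so I took it as the hard stop. By my estimate the nut turned about 0.94 rad, which lies within the stated 0.7 to 1.0 rad. I relieved the twist within the play, let go and backed the arm away.

**Last checks:** The final pictures show the key upright, with its head within about 1 mm of the bore axis in the wrist view. The gripper is clear and the force reads zero. The timer is in view and looks undisturbed. I did not measure the other things again afterwards.

**What failed or disagreed:**
- **First grip:** it closed on nothing. The pictures show the real fingertips about 40 mm behind the reported TCP, so I gripped about 42 mm lower than planned.
- **Slip at the stop:** over the last 5° or so of turning, the head probably slipped a little in the fingers.
- **Final yaw fit:** my edge fit of the head's angle after release did not converge, so I ignored it. The stop therefore rests on the torque and the angle turned, not on a picture.

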